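# Line up the chocolate rabbits by size on the display board

### The arm

A 6-joint arm with a two-finger parallel gripper is mounted at the origin on a cart in front of the work surface, level with it; the furniture and walls round the work are solid. World frame = base frame: x ahead of the robot, y to its left, z up, the work surface at z = 0. Lengths are in mm, angles in rad, forces in N, time in s.
With the tool pointing down it reaches from about 400 to 925 mm from the base axis. Payload 12.5 kg.
Tool frame: the origin (TCP) lies between the finger pads; the fingertips stand 11 mm ahead of it and the grasp point (between the pads) lies 8 mm behind it (env.tcp_to_tips is the distance from the TCP to the fingertips, in mm); z points along the fingers, y is the line along which they close (so a half turn about z gives the same grasp; the last joint's range is limited). The gripper opens to 95 mm and grips with 3 to 60 N. Pads are 20 mm wide; open, the fingers measure 119 mm over their backs; the gripper's body (75 mm by 180 mm) begins 59 mm behind the grasp point.
Start: joints at [-1.355, 0.491, 1.559, -0, 1.092, -0.106], TCP at [197.695, -592.93, 189.561] pointing down, gripper open.
Joint ranges: [-3.1, 3.1], [-0.84, 2.19], [0.05, 2.79], [-1.13, 4.28], [0.06, 2.93], [-2.69, 2.69]. Speed limits (rad/s): [2.22, 2.22, 2.79, 3.14, 3.14, 3.14].

### API

Orientations are given as a unit quaternion [x, y, z, w].
In Python, from rig import env gives the robot as it stands. Calls block until the motion is done:
- env.move_ptp(position, orientation): joint-space move of the TCP to a pose.
- env.move_straight(position, attitude=None, vel=150, guard=None): straight line of the TCP; attitude=None keeps the orientation; vel is the mean speed in mm/s. With guard (N) it stops when the force on the tool has changed by that much, and returns True; else False.
- env.movej(angles): joint-space move.
- env.command_gripper(opening, newtons=None): finger opening in mm; newtons is the grip in N (None keeps the last); returns when the fingers have stopped.
- env.wait(seconds).
- env.solve_ik(position, orientation): joint angles nearest the present ones, or None.
- env.read_state(): the state.
- env.capture(name): name is "scene" or "top"; returns a dict with "img" (480x640x3 uint8, red, green, blue), "vfov" (degrees; the focal length in pixels is half the picture's height over the tangent of half this angle, whatever the lens; pixels are square), "cx", "cy" (the principal point, pixels), "eye" and "rotation" of the camera in the world. Camera axes: x right, y down, z forward; pixel columns grow to the right and rows downward; lengths in mm; the calibration is good to about 2 mm. A picture is of the moment at which its call begins. There is no depth.
A pose or a line that the arm cannot do raises env.MotionError and nothing moves.
- env.hand_in(): hands the job in; it is judged then, once.
Trained networks look in a picture, given as the dict that the camera call returned (one of the last four; its "shot" number tells which), for a name from the list of things; names that differ only in an ending like _2 or _b are one class to them, and where a whole thing is asked for, a point or a joint stands for the part that bears it (a point fixed in the world has none). Each returns a list of dicts, best first, with "score" (0 to 1); they miss things now and then, are a little off and sometimes report something else, mostly with a low value. They report only what shows in the picture. A call takes as long as a camera call.
- env.find_in(label, picture): "position" ([x, y, z] in mm, in the coordinates of the camera as it stood for that picture, good to about 4 mm: the middle of the surface that is visible of it).
- env.landmark_of(label, picture): "position" ([x, y, z] in mm, in the coordinates of the camera as it stood for that picture, good to about 4 mm: a listed point, or the origin of a listed thing).
The state is a dict: "t": time; "q": joint angles; "dq": joint speeds; "joint_efforts": joint torques, N m; "eef_pos": TCP position; "ee_rot": TCP orientation; "contact_force": force on the tool from outside, world axes, zero at the start; "ft_torque": the same for the moment, N m; "opening": finger opening in mm; "gripper_force": force on a finger pad.
Only numpy, scipy, OpenCV 4.12 (cv2) and the standard library are available. Lean on these libraries where they do the work, as an engineer would, in place of code of your own. Each camera call takes 0.05 s, during which the arm holds its last target. There are 200 camera calls.

### The job

Stand the four chocolate rabbits upright on the display board, one centred on each round marble disc, in order of size: the largest on the end disc beside the white espresso cup, getting smaller along the row to the smallest on the end disc beside the kitchen timer. Don't let a rabbit tip over, and leave the cup and the timer where they stand.

Things in the scene. Friction and masses are not known exactly. Their poses are not given: they have to be found in the camera images.
- rabbit_92: the largest of four chocolate rabbits of one shape: dark brown with a brass neck band, 92 mm high to the ear tips. Body: upright round barrel 53 mm in diameter, straight sides from 8 to 49 mm above its base; head and ears are narrower, feet and tail hardly stand out. Grip round the barrel from above at any yaw, best 48 mm above its base. Origin: centre of its underside, z up. Starts upright, loose on the worktop.
- rabbit_77: the second largest of four chocolate rabbits of one shape: dark brown with a brass neck band, 77 mm high to the ear tips. Body: upright round barrel 45 mm in diameter, straight sides from 7 to 41 mm above its base; head and ears are narrower, feet and tail hardly stand out. Grip round the barrel from above at any yaw, best 40 mm above its base. Origin: centre of its underside, z up. Starts upright, loose on the worktop.
- rabbit_62: the second smallest of four chocolate rabbits of one shape: dark brown with a brass neck band, 62 mm high to the ear tips. Body: upright round barrel 36 mm in diameter, straight sides from 6 to 33 mm above its base; head and ears are narrower, feet and tail hardly stand out. Grip round the barrel from above at any yaw, best 32 mm above its base. Origin: centre of its underside, z up. Starts upright, loose on the worktop.
- rabbit_48: the smallest of four chocolate rabbits of one shape: dark brown with a brass neck band, 48 mm high to the ear tips. Body: upright round barrel 28 mm in diameter, straight sides from 4 to 25 mm above its base; head and ears are narrower, feet and tail hardly stand out. Grip round the barrel from above at any yaw, best 25 mm above its base. Origin: centre of its underside, z up. Starts upright, loose on the worktop.
- disc_1: one of four identical flat marble discs, 64 mm in diameter, 6 mm thick, fixed in a straight row at 76 mm spacing along a low wooden display board (100 x 318 mm, 12 mm high, fixed). Number 1 of 4 along the row, counted from the end at the robot's left (+y). Origin: centre of its underside; its top is 6 mm higher, 18 mm above the worktop. Its y axis runs along the row, its x axis across it.
- disc_2: one of four identical flat marble discs, 64 mm in diameter, 6 mm thick, fixed in a straight row at 76 mm spacing along a low wooden display board (100 x 318 mm, 12 mm high, fixed). Number 2 of 4 along the row, counted from the end at the robot's left (+y). Origin: centre of its underside; its top is 6 mm higher, 18 mm above the worktop. Its y axis runs along the row, its x axis across it.
- disc_3: one of four identical flat marble discs, 64 mm in diameter, 6 mm thick, fixed in a straight row at 76 mm spacing along a low wooden display board (100 x 318 mm, 12 mm high, fixed). Number 3 of 4 along the row, counted from the end at the robot's left (+y). Origin: centre of its underside; its top is 6 mm higher, 18 mm above the worktop. Its y axis runs along the row, its x axis across it.
- disc_4: one of four identical flat marble discs, 64 mm in diameter, 6 mm thick, fixed in a straight row at 76 mm spacing along a low wooden display board (100 x 318 mm, 12 mm high, fixed). Number 4 of 4 along the row, counted from the end at the robot's left (+y). Origin: centre of its underside; its top is 6 mm higher, 18 mm above the worktop. Its y axis runs along the row, its x axis across it.
- cup: small empty white espresso cup with a handle, about 62 mm across the mouth (89 mm with handle) and 52 mm high, standing loose on the worktop just beyond one end of the row, about 86 mm from the centre of the last disc; which end varies. Origin: centre of its underside, within 15 mm of the bowl's axis.
- kitchen_timer: cream wind-up kitchen timer with a black dial, 59 x 75 mm and 62 mm high, standing loose just beyond the other end of the row. Origin: centre of its underside. Beware of fixed furniture farther back: a bean jar 324 mm tall at x 0.54 to 0.72 m, y -0.15 to 0.03 m, and a coffee machine at x above 0.5 m, y above 0.24 m; cross from side to side nearer the robot than these.

How it is judged (in metres and radians):
At the end, for the whole second after the job is handed in: Each rabbit stands upright (within 0.12 rad) and at rest on its own disc, its base on the disc's top (within 3 mm in height) and its centre within 12 mm of the disc's centre; sizes run from the largest on the end disc beside the cup to the smallest on the end disc beside the timer (((horizontal distance between cup and disc_1 below 0.15 m and horizontal distance between cup and disc_4 above 0.15 m and horizontal distance between rabbit_92 and disc_1 below 0.012 m and z of rabbit_92 in the frame of disc_1 between 0.003 and 0.009 m and horizontal distance between rabbit_77 and disc_2 below 0.012 m and z of rabbit_77 in the frame of disc_2 between 0.003 and 0.009 m and horizontal distance between rabbit_62 and disc_3 below 0.012 m and z of rabbit_62 in the frame of disc_3 between 0.003 and 0.009 m and horizontal distance between rabbit_48 and disc_4 below 0.012 m and z of rabbit_48 in the frame of disc_4 between 0.003 and 0.009 m) or (horizontal distance between cup and disc_4 below 0.15 m and horizontal distance between cup and disc_1 above 0.15 m and horizontal distance between rabbit_92 and disc_4 below 0.012 m and z of rabbit_92 in the frame of disc_4 between 0.003 and 0.009 m and horizontal distance between rabbit_77 and disc_3 below 0.012 m and z of rabbit_77 in the frame of disc_3 between 0.003 and 0.009 m and horizontal distance between rabbit_62 and disc_2 below 0.012 m and z of rabbit_62 in the frame of disc_2 between 0.003 and 0.009 m and horizontal distance between rabbit_48 and disc_1 below 0.012 m and z of rabbit_48 in the frame of disc_1 between 0.003 and 0.009 m)) and angle between each of rabbit_92, rabbit_77, rabbit_62, rabbit_48's own z axis and vertical below 0.12 rad and linear speed of each of rabbit_92, rabbit_77, rabbit_62, rabbit_48 below 0.02 m/s); the robot touches nothing.
It fails at once if a rabbit tips over (more than 0.7 rad) (angle between any of rabbit_92, rabbit_77, rabbit_62, rabbit_48's own z axis and vertical above 0.7 rad).
It fails at once if the cup is moved more than 25 mm (distance of cup from where it was at the start of the episode above 0.025 m).
It fails at once if the kitchen timer is moved more than 25 mm (distance of kitchen_timer from where it was at the start of the episode above 0.025 m).
It also fails if it takes over 122 s, if anything falls off the work surface, if the arm or the gripper's body presses on something with over 40 N, if the wrist force passes 120 N, or if a joint passes its speed limit or range.

## Working session

There is one attempt and no reset: what is moved stays moved. The work goes in short steps, each a Python script; the robot and the scene stay as the last script left them, time stands still between calls to the robot, and variables do not carry over. Pictures are saved under pics/ and viewed, at most 14 in all, crops included, and the job is handed in when it is done.

```bash
mkdir -p pics; ls; cat > h.py <<'E'
import numpy as np, cv2
from rig import env
def world(c,p): return np.array(c["eye"])+np.array(c["rotation"])@np.array(p)
def save(c,n): cv2.imwrite(f"pics/{n}.png",c["img"][:,:,::-1])
def pix(c,w):
    p=np.array(c["rotation"]).T@(np.array(w)-np.array(c["eye"])); f=240/np.tan(np.radians(c["vfov"])/2)
    return np.array([c["cx"]+f*p[0]/p[2], c["cy"]+f*p[1]/p[2]])
def ray(c,u,v,z):
    f=240/np.tan(np.radians(c["vfov"])/2); d=np.array(c["rotation"])@np.array([(u-c["cx"])/f,(v-c["cy"])/f,1]); e=np.array(c["eye"])
    return e+d*(z-e[2])/d[2]
E
python3 - <<'E'
from h import *
np.set_printoptions(precision=1,suppress=True)
for n in ["scene","top"]:
    c=env.capture(n); save(c,n+"0"); print(n,np.array(c["eye"]),np.array(c["rotation"]).round(2).tolist(),c["vfov"],c["cx"],c["cy"])
    for l in ["rabbit_92","rabbit_77","rabbit_62","rabbit_48","disc_1","cup","kitchen_timer"]:
        for d in env.landmark_of(l,c): 
            w=world(c,d["position"]); print(l,round(d["score"],2),w,pix(c,w))
print(env.read_state()["t"],env.read_state()["ee_rot"])
E
```

```text
pics
scene [-400.6  573.7  687.1] [-0.4, 0.77, -0.45, 0.22] 48.85978030196764 323.3100702613098 246.66114746343226Traceback (most recent call last):
  File "<stdin>", line 7, in <module>
  File "h.py", line 3, in world
    def world(c,p): return np.array(c["eye"])+np.array(c["rotation"])@np.array(p)
                                              ~~~~~~~~~~~~~~~~~~~~~~~^~~~~~~~~~~~
ValueError: matmul: Input operand 1 has a mismatch in its core dimension 0, with gufunc signature (n?,k),(k,m?)->(n?,m?) (size 3 is different from 4)
```

Rotation is a quaternion.

```bash
cat > h.py <<'E'
import numpy as np, cv2
from scipy.spatial.transform import Rotation as R
from rig import env
np.set_printoptions(precision=1,suppress=True)
def rot(c): return R.from_quat(c["rotation"]).as_matrix()
def world(c,p): return np.array(c["eye"])+rot(c)@np.array(p)
def save(c,n): cv2.imwrite(f"pics/{n}.png",c["img"][:,:,::-1])
def foc(c): return 240/np.tan(np.radians(c["vfov"])/2)
def pix(c,w):
    p=rot(c).T@(np.array(w)-np.array(c["eye"])); return np.array([c["cx"],c["cy"]])+foc(c)*p[:2]/p[2]
def ray(c,u,v,z):
    d=rot(c)@np.array([(u-c["cx"])/foc(c),(v-c["cy"])/foc(c),1]); e=np.array(c["eye"])
    return e+d*(z-e[2])/d[2]
E
python3 - <<'E'
from h import *
for n in ["scene","top"]:
    c=env.capture(n); save(c,n+"0"); print(n,np.array(c["eye"]),c["rotation"],c["vfov"])
    for l in ["rabbit_92","rabbit_77","rabbit_62","rabbit_48","disc_1","cup","kitchen_timer"]:
        for d in env.landmark_of(l,c): 
            w=world(c,d["position"]); print(l,round(d["score"],2),w,pix(c,w))
s=env.read_state(); print(s["t"],s["ee_rot"])
E
```

```text
scene [-400.6  573.7  687.1] [-0.4  0.8 -0.5  0.2] 48.85978030196764
rabbit_92 0.57 [451.9  54.    1.5] [283.7 290.9]
rabbit_92 0.56 [441.4 153.4   0.6] [247.4 308.3]
rabbit_92 0.5 [436.1 250.    1.1] [207.2 325.2]
rabbit_77 0.57 [451.9  54.    1.5] [283.7 290.9]
rabbit_77 0.56 [441.4 153.4   0.6] [247.4 308.3]
rabbit_77 0.5 [436.1 250.    1.1] [207.2 325.2]
rabbit_62 0.57 [451.9  54.    1.5] [283.7 290.9]
rabbit_62 0.56 [441.4 153.4   0.6] [247.4 308.3]
rabbit_62 0.5 [436.1 250.    1.1] [207.2 325.2]
rabbit_48 0.57 [451.9  54.    1.5] [283.7 290.9]
rabbit_48 0.56 [441.4 153.4   0.6] [247.4 308.3]
rabbit_48 0.5 [436.1 250.    1.1] [207.2 325.2]
disc_1 0.56 [433.9 249.7   0.6] [207.9 325.9]
kitchen_timer 0.57 [ 483.4 -449.6   -0.6] [429.6 228.5]
top [ 351.1 -124.7 1042.2] [-0.7  0.7 -0.   0.1] 56.314686846271975
rabbit_92 0.91 [436.7 148.8  -1.2] [217.7 285.6]
rabbit_92 0.91 [448.   51.5   3.3] [258.8 280. ]
rabbit_92 0.62 [ 635.5 -268.4   -2.6] [393.2 200.1]
rabbit_92 0.54 [438.  247.4   5.5] [175.1 285.4]
rabbit_77 0.91 [436.7 148.8  -1.2] [217.7 285.6]
rabbit_77 0.91 [448.   51.5  
[... 188 characters left out ...]
8.   51.5   3.3] [258.8 280. ]
rabbit_62 0.62 [ 635.5 -268.4   -2.6] [393.2 200.1]
rabbit_62 0.54 [438.  247.4   5.5] [175.1 285.4]
rabbit_48 0.91 [436.7 148.8  -1.2] [217.7 285.6]
rabbit_48 0.91 [448.   51.5   3.3] [258.8 280. ]
rabbit_48 0.62 [ 635.5 -268.4   -2.6] [393.2 200.1]
rabbit_48 0.54 [438.  247.4   5.5] [175.1 285.4]
disc_1 0.87 [ 418.5 -143.4   12.1] [342.8 291.3]
disc_1 0.86 [ 430.3 -215.4    8.7] [374.1 285.9]
disc_1 0.72 [ 450.1 -291.6   13.8] [407.5 276.5]
disc_1 0.66 [ 461.5 -363.2   10.2] [438.4 271.3]
cup 0.87 [389.9 -62.5  -6. ] [308.1 304.7]
kitchen_timer 0.93 [ 485.6 -450.8   -0.7] [474.8 260.9]
kitchen_timer 0.66 [389.5 -59.7  -4.2] [306.8 304.9]
0.9 [1.  0.2 0.  0. ]
```

View pics/top0.png

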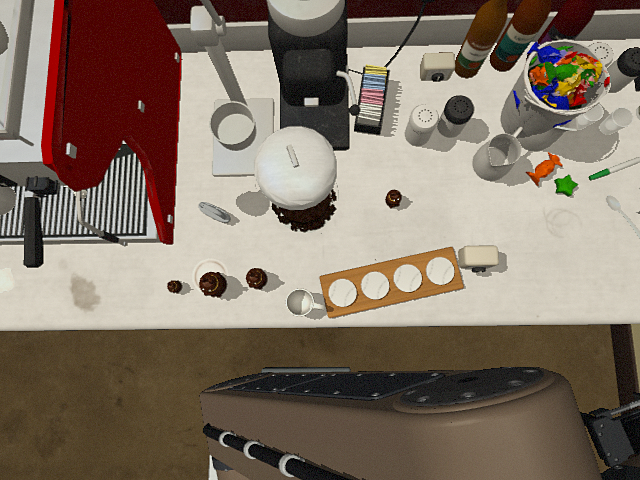

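View pics/scene0.png

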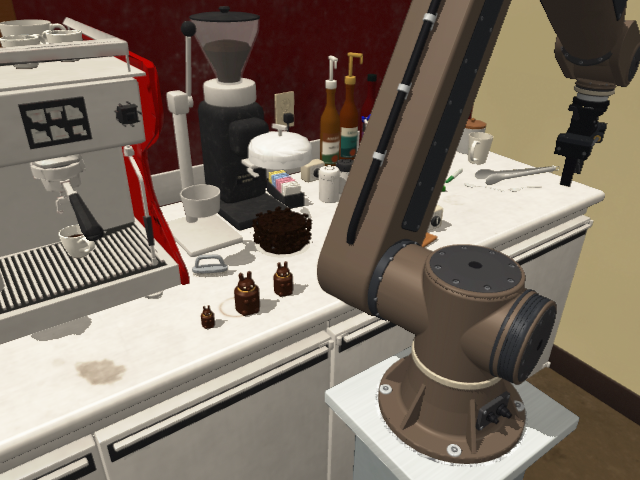

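The cup sits beside disc_1 at pixel (300,302), and the timer sits beside disc_4 at (480,258). The rabbits at (212,285), (256,278), (394,198) and (174,286) look like 92, 77, 62 and 48. I'll refine these positions and overlay the models to confirm.

```bash
cat > t.py <<'E'
from h import *
cs=[env.capture("top") for _ in range(3)]; c=cs[0]; img=c["img"]
rough={"92":(437,149),"77":(449,52),"62":(635.5,-268),"48":(437,248)}
dia={"92":(53,49),"77":(45,41),"62":(36,33),"48":(28,25)}
det=[[world(k,d["position"]) for d in env.landmark_of("rabbit_92",k)] for k in cs]
ov=img.copy()
ov=cv2.resize(ov,None,fx=4,fy=4,interpolation=cv2.INTER_CUBIC)
def circ(x,y,z,r,col):
    p=np.array([pix(c,[x+r*np.cos(a),y+r*np.sin(a),z]) for a in np.linspace(0,6.28,40)])
    cv2.polylines(ov,[np.int32(p*4+2)],True,col,1)
hsv=cv2.cvtColor(img,cv2.COLOR_RGB2HSV)
brown=((hsv[...,2]<110)&(hsv[...,1]>90)).astype(np.uint8)
# silhouette fit: hull of barrel circles vs brown mask
for n,(x,y) in rough.items():
    e=[w for D in det for w in D if np.hypot(w[0]-x,w[1]-y)<25]
    m=np.median(e,axis=0); D,z1=dia[n]
    best=None
    sub=cv2.resize(brown,None,fx=4,fy=4,interpolation=cv2.INTER_NEAREST); u,v=np.int32(pix(c,[x,y,0])*4); w=100
    def score(x,y,r):
        M=np.zeros_like(sub); 
        p=np.array([pix(c,[x+k*r*np.cos(a),y+k*r*np.sin(a),z]) for k,z in((.85,1),(1,z1*.17),(1,z1),(.7,z1*1.35)) for a in np.linspace(0,6.28,30)])
        cv2.fillConvexPoly(M,cv2.convexHull(np.int32(p*4+2)),1)
        A=M[v-w:v+w,u-w:u+w];B=sub[v-w:v+w,u-w:u+w]; return (A&B).sum()/(A|B).sum()
    best=max((score(m[0]+i,m[1]+j,D/2),i,j) for i in range(-10,11,2) for j in range(-10,11,2))
    print(n,len(e),m,"fit",best, m[:2]+best[1:], "rsizes",[round(score(m[0]+best[1],m[1]+best[2],d/2),2) for d in(53,45,36,28)])
    circ(*m[:2],z1,D/2,(0,255,0)); circ(m[0]+best[1],m[1]+best[2],z1,D/2,(255,0,255))
# discs: white blobs
wh=((hsv[...,1]<40)&(hsv[...,2]>150)).astype(np.uint8)
n,l,s,ct=cv2.connectedComponentsWithStats(wh)
P=np.array([ray(c,*ct[i],18) for i in range(1,n) if 300<s[i,4]<1000 and 325<ct[i][0]<460 and 250<ct[i][1]<315])
P=P[np.argsort(-P[:,1])]; print(P,np.diff(P,axis=0))
dn=[world(k,d["position"]) for k in cs for d in env.landmark_of("disc_1",k)]; print(np.array(sorted(map(tuple,dn),key=lambda a:-a[1])))
for p in P: circ(p[0],p[1],18,32,(255,0,0))
cv2.imwrite("pics/ov.png",np.vstack([cv2.resize(ov[1020:1300,600:1160],(800,400))[:300] if 0 else ov[960:1260,660:1460],ov[700:1000,1200:2000]])[:,:,::-1])
cv2.imwrite("pics/ov2.png",ov[960:1300,1180:1980,::-1])
for n in ("cup","kitchen_timer"): print(n,world(c,env.landmark_of(n,c)[0]["position"]))
E
python3 t.py
```

```text
92 3 [437.6 149.4  -1.1] fit (np.float64(0.8621303090949521), 0, 4) [437.6 153.4] rsizes [np.float64(0.86), np.float64(0.73), np.float64(0.5), np.float64(0.34)]
77 3 [450.2  53.5  -1. ] fit (np.float64(0.8541490620246747), 0, 0) [450.2  53.5] rsizes [np.float64(0.65), np.float64(0.85), np.float64(0.71), np.float64(0.46)]
62 3 [ 634.7 -266.7   -1.6] fit (np.float64(0.7808254293770828), 0, 2) [ 634.7 -264.7] rsizes [np.float64(0.41), np.float64(0.54), np.float64(0.78), np.float64(0.66)]
48 3 [438.1 243.8   2.6] fit (np.float64(0.7806984603830267), -2, 2) [436.1 245.8] rsizes [np.float64(0.26), np.float64(0.35), np.float64(0.52), np.float64(0.78)]
[[ 415.7 -142.1   18. ]
 [ 431.3 -216.3   18. ]
 [ 446.6 -290.5   18. ]
 [ 462.3 -364.7   18. ]] [[ 15.7 -74.3   0. ]
 [ 15.3 -74.2   0. ]
 [ 15.7 -74.2   0. ]]
[[ 416.2 -142.7   15. ]
 [ 414.6 -143.    13. ]
 [ 416.4 -143.7   11.4]
 [ 429.5 -214.8    9.5]
 [ 429.8 -217.    11. ]
 [ 431.9 -217.1    9.8]
 [ 449.7 -289.1   12. ]
 [ 451.2 -291.4   13.6]
 [ 449.5 -292.    15.6]
 [ 461.  -361.7   12.2]
 [ 462.3 -362.9   10.8]
 [ 459.6 -366.2   10.1]]
cup [391.9 -59.   -5.1]
kitchen_timer [ 486.  -450.3   -0.2]
```

View pics/ov.png

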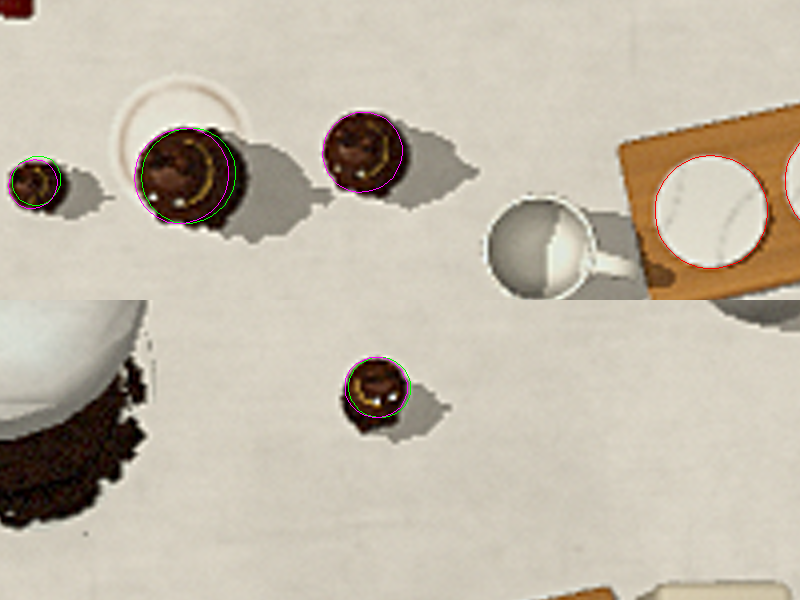

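View pics/ov2.png

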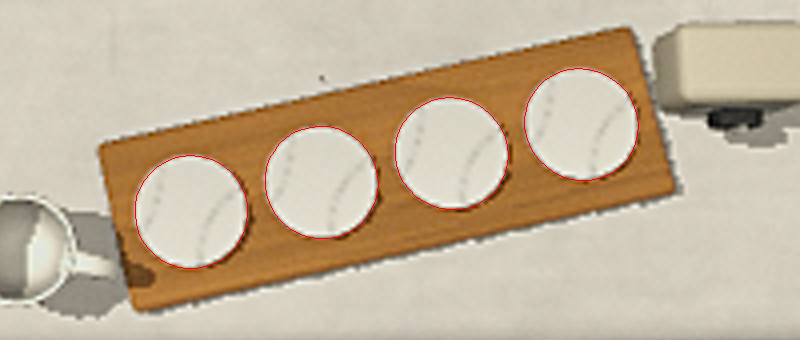

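The overlay circles match all four rabbits' sizes and fit the discs. Rabbit_92 goes on disc_1. I'll do it first, as a check on the method.

```bash
cat > job.py <<'E'
from h import *
P={"92":(437.6,152,48,53),"77":(450.2,53.5,40,45),"62":(634.7,-265.5,32,36),"48":(437,245.5,25,28)}
D={"92":(416,-142.3),"77":(431.2,-216.3),"62":(447,-290.4),"48":(462,-364.5)}
def q(a):
    y=np.array([np.cos(a),np.sin(a),0]); z=np.array([0,0,-1.]); return R.from_matrix(np.c_[np.cross(y,z),y,z]).as_quat()
Y,A=q(np.pi/2),q(.206)
ZT=190
def pick(n,att):
    x,y,g,d=P[n]
    env.command_gripper(min(d+26,95),20)
    env.move_straight([x,y,g+50+50],att,vel=200)
    env.move_straight([x,y,g-8],vel=80)
    env.command_gripper(d-15,20)
    s=env.read_state(); print(n,"grip",s["opening"],s["gripper_force"],s["t"])
    env.move_straight([x,y,g+20],vel=60); env.move_straight([x,y,ZT],vel=200)
    return s["opening"]
def place(n):
    x,y=D[n]; _,_,g,d=P[n]
    env.move_straight([x,y,ZT],A,vel=200)
    env.move_straight([x,y,18+g-8+8],vel=100)
    hit=env.move_straight([x,y,18+g-8-2],vel=12,guard=3)
    s=env.read_state(); print(n,"hit",hit,s["eef_pos"],s["contact_force"],s["opening"])
    env.command_gripper(d+18); 
    z=s["eef_pos"][2]; env.move_straight([x,y,z+25],vel=60); env.move_straight([x,y,ZT],vel=200)
    print("t",env.read_state()["t"])
E
python3 - <<'E'
from job import *
env.move_ptp([438,-270,230],Y); print(env.read_state()["t"],env.read_state()["q"])
env.move_straight([438,152,230],vel=250)
o=pick("92",Y)
if o>45:
    env.move_straight([418,-142,ZT],vel=200)
    place("92")
c=env.capture("top"); save(c,"a1")
E
```

```text
3.3083 [-0.7  0.3  1.8 -0.   1.1 -2.3]
92 grip 38.15013553192686 0.36564518039995164 8.6083
```

```bash
python3 - <<'E'
from job import *
s=env.read_state(); print(s["eef_pos"],s["ee_rot"],Y,s["opening"],s["gripper_force"])
c=env.capture("scene"); cv2.imwrite("pics/a2.png",cv2.resize(c["img"][150:390,100:420],(800,600))[:,:,::-1])
E
```

```text
[437.  151.9 188.7] [ 0.  1. -0. -0.] [0. 1. 0. 0.] 37.924843791971426 0.0
```

View pics/a2.png

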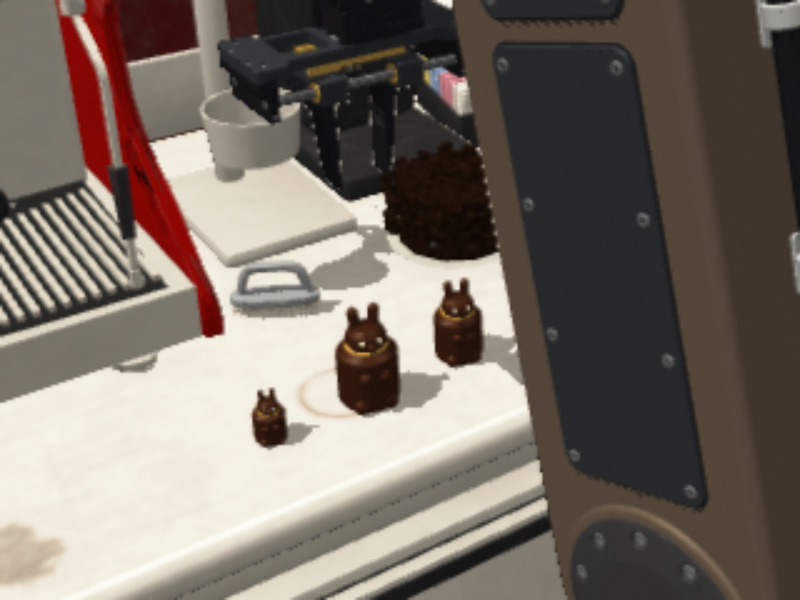

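The gripper closed on nothing, and rabbit_92 still stands at (368,370) in the crop. I'll check whether it moved.

```bash
python3 - <<'E'
from job import *
env.move_straight([438,-60,ZT],vel=250)
for n in("top","scene"):
    c=env.capture(n); save(c,"a3"+n)
    for d in env.landmark_of("rabbit_92",c): print(n,round(d["score"],2),world(c,d["position"]))
c=env.capture("top"); cv2.imwrite("pics/a4.png",cv2.resize(c["img"][220:340,150:310],(800,600))[:,:,::-1])
print(env.read_state()["t"], env.read_state()["opening"])
E
```

```text
top 0.73 [ 635.8 -268.9    1.7]
top 0.55 [436.2 244.    2.7]
scene 0.86 [439.9 156.9   0.6]
scene 0.58 [452.2  54.5   1.8]
11.3333 38.11854037614173
```

View pics/a4.png

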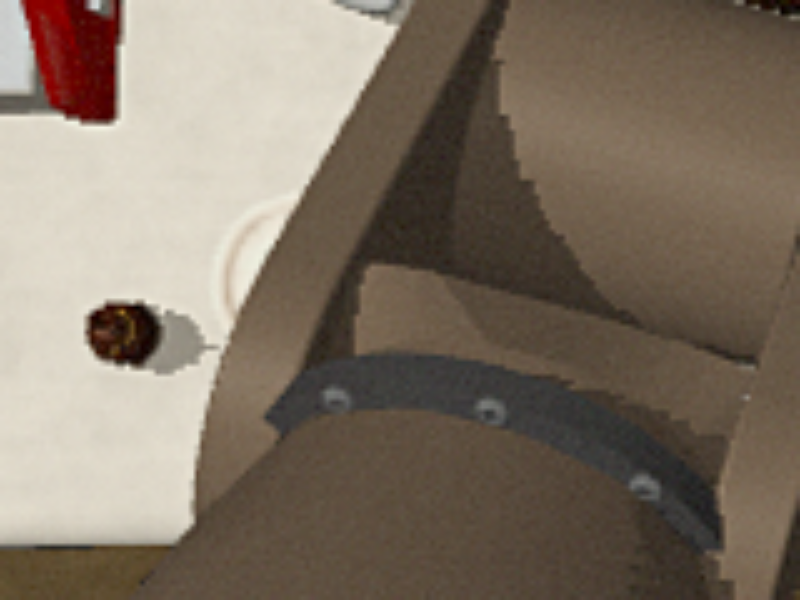

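```bash
python3 - <<'E'
from job import *
x,y=438.5,153
env.move_straight([x,y,ZT],vel=250)
env.command_gripper(85,20); print(env.read_state()["opening"])
env.move_straight([x,y,36],vel=100,guard=15)
s=env.read_state(); print(s["eef_pos"],s["opening"],s["contact_force"])
c=env.capture("scene"); a=c["img"][190:350,140:340].copy()
env.command_gripper(45,20)
s=env.read_state(); print(s["eef_pos"],s["opening"],s["gripper_force"],s["contact_force"],s["t"])
c=env.capture("scene"); b=c["img"][190:350,140:340]
cv2.imwrite("pics/b1.png",cv2.resize(np.hstack([a,b]),(800,320))[:,:,::-1])
E
```

```text
85.1341784133762
[438.7 153.1  36.4] 85.28903965278168 [-0.4  0.2  0.2]
[438.5 153.   36. ] 45.12293693793685 0.0 [0.3 0.1 0.6] 15.8583
```

View pics/b1.png

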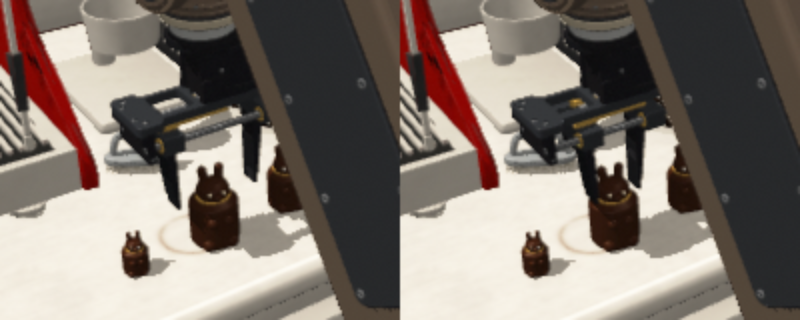

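```bash
python3 - <<'E'
from job import *
c=env.capture("scene"); print("expected open-tip px",pix(c,[438.5,153+50,25]),"right",pix(c,[438.5,153-50,25]))
print("rabbit base px",pix(c,[438,153,0]),"ears",pix(c,[438,153,92]), "base seen ~(247,314)")
for z in(25,40,60): print(z,ray(c,229,294,z), ray(c,268,281,z))
E
```

```text
expected open-tip px [226.4 307.6] right [267.7 292.1]
rabbit base px [248.3 309.2] ears [245.9 273.4] base seen ~(247,314)
25 [479.9 175.9  25. ] [476.1  80.   25. ]
40 [460.  184.9  40. ] [456.3  91.2  40. ]
60 [433.4 196.9  60. ] [429.8 106.1  60. ]
```

```bash
python3 - <<'E'
from job import *
print(env.tcp_to_tips)
env.move_straight([438.5,153,150],vel=150)
env.move_straight([440,-20,120],vel=250)
env.command_gripper(20,20)
env.move_straight([440,-20,35],vel=100,guard=10)
h=env.move_straight([440,-20,-30],vel=25,guard=4)
s=env.read_state(); print(h,s["eef_pos"],s["contact_force"],s["t"])
env.move_straight([440,-20,60],vel=150)
E
```

```text
11.0
True [440.1 -20.  -24.8] [-1.1 -0.3  7.5] 21.4833
```

The contact test shows the real fingertips are about 35.5 mm higher than the reported TCP implies. The image agrees: tips sit near z≈60, where 25 was expected. I'll apply this correction and retry rabbit_92.

```bash
python3 - <<'E'
s=open('job.py').read()
s=s.replace("g-8],","g-8-ZO],").replace("g-8+8]","g-8+8-ZO]").replace("g-8-2]","g-8-2-ZO]").replace("ZT=190","ZT=150\nZO=35.5").replace("g+50+50]","g+65]").replace("g+20]","g-20]").replace('(437.6,152,','(438.5,153,')
open('job.py','w').write(s)
E
python3 - <<'E'
from job import *
env.move_straight([438,60,130],vel=250)
o=pick("92",Y)
if o>45:
    env.move_straight([418,-142,ZT],vel=200)
    place("92")
    env.move_straight([438,-20,130],Y,vel=250)
c=env.capture("top"); cv2.imwrite("pics/c1.png",cv2.resize(c["img"][210:330,300:460],(800,600))[:,:,::-1])
for d in env.landmark_of("rabbit_92",c): print(round(d["score"],2),world(c,d["position"]))
print(env.read_state()["t"])
E
```

```text
92 grip 52.65032714382698 20.000139512121677 26.5417
92 hit True [ 416.  -142.3   22.5] [-0.6  0.4  5.7] 52.77042162669287
t 34.775
0.97 [ 413.5 -144.1   17.4]
0.58 [ 636.1 -265.2   -1.5]
0.48 [437.4 241.3   4.5]
36.3917
```

View pics/c1.png

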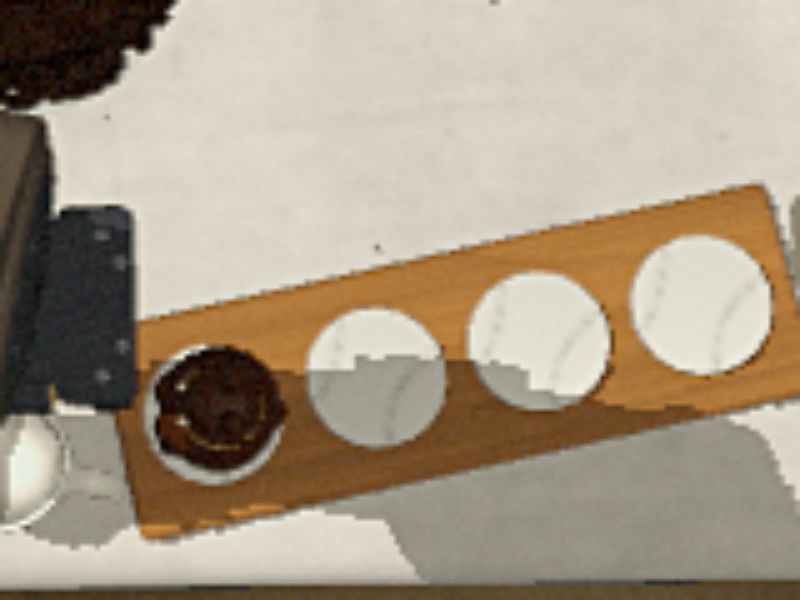

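Rabbit_92 stands centred on disc_1, within about 3 mm, at pixel (215,410) in the crop. I'll continue with 77 and 62.

```bash
python3 - <<'E'
from job import *
o=pick("77",Y)
assert o>38
env.move_straight([438,-180,ZT],vel=220); place("77")
o=pick("62",A)
assert o>30
place("62")
env.move_straight([438,-170,ZT],Y,vel=250)
env.move_straight([438,150,ZT],vel=250)
c=env.capture("top"); cv2.imwrite("pics/d1.png",cv2.resize(c["img"][210:330,300:460],(800,600))[:,:,::-1])
for d in env.landmark_of("rabbit_92",c): print(round(d["score"],2),world(c,d["position"]))
print(env.read_state()["t"])
E
```

```text
77 grip 44.208571219463934 20.00044619460823 39.2167
77 hit True [ 431.2 -216.3   14.6] [-0.9 -0.4  5.6] 43.86645516434424
t 47.225
62 grip 35.628807326494304 20.000102113117464 50.7583
62 hit True [ 447.  -290.4    6.5] [ 0.2 -0.5  4.9] 34.90384769474511
t 57.2917
0.7 [ 412.5 -145.9   18.3]
0.56 [ 430.2 -219.3   20.4]
0.54 [ 447.2 -292.4   19.5]
60.3417
```

View pics/d1.png

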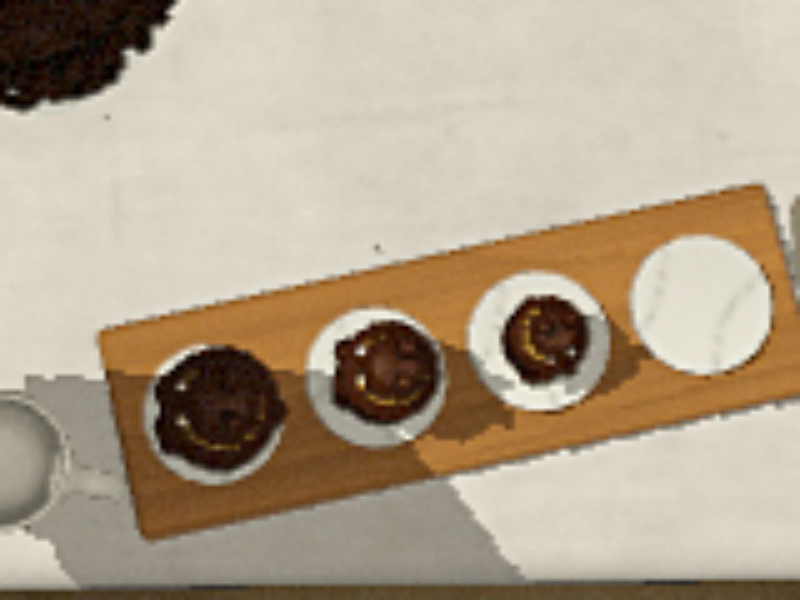

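The first three stand upright and centred at crop pixels (217,408), (387,372) and (545,340). Next is the smallest.

```bash
python3 - <<'E'
from job import *
o=pick("48",Y)
assert o>22
env.move_straight([438,-170,ZT],vel=220); place("48")
env.move_straight([438,-170,ZT+20],Y,vel=250); env.move_straight([438,60,ZT],vel=250)
c=env.capture("top"); cv2.imwrite("pics/e1.png",cv2.resize(c["img"][210:330,320:480],(800,600))[:,:,::-1])
for l in("rabbit_92","cup","kitchen_timer"):
  for d in env.landmark_of(l,c): print(l,round(d["score"],2),world(c,d["position"]))
print(env.read_state()["t"])
E
```

```text
48 grip 27.04968304478133 20.000398657430196 63.3417
48 hit True [ 462.  -364.5   -0.4] [ 0.3 -0.4  4.8] 27.169004148664573
t 72.4583
rabbit_92 0.8 [ 429.7 -221.6   14.6]
rabbit_92 0.8 [ 447.9 -291.7   18.4]
rabbit_92 0.66 [ 460.8 -367.8   23.1]
rabbit_92 0.57 [ 415.8 -144.1   17.7]
cup 0.75 [388.9 -61.9  -1.9]
kitchen_timer 0.88 [ 487.3 -448.9   -1.9]
75.25
```

View pics/e1.png

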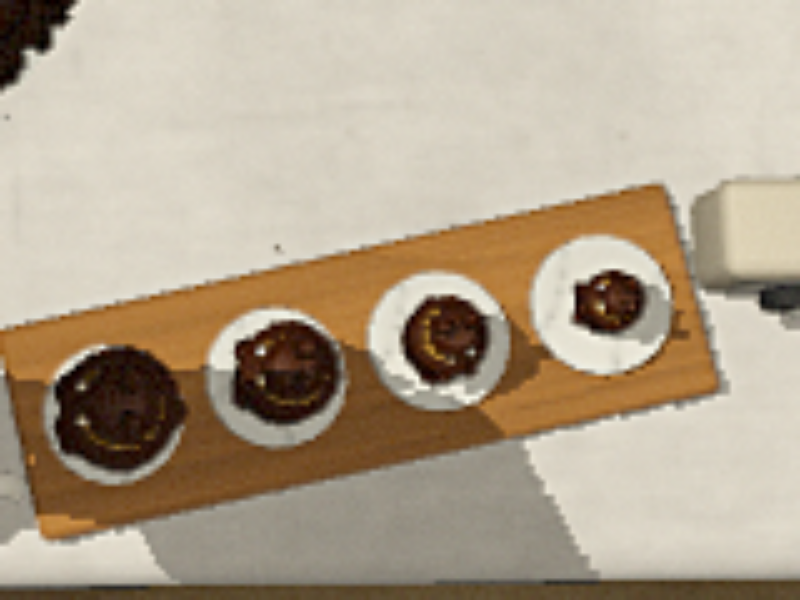

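All four stand upright and centred to within about 5 mm, with the smallest at crop pixel (609,301). The cup and timer haven't moved.

```bash
python3 -c "
from rig import env
print(env.hand_in())"
```

```text
the job is handed in; nothing more can be done
None
```

I handed the job in at about 75 s with all four rabbits upright and within about 6 mm of their disc centres by camera, 92, 77, 62, 48 from cup to timer, and the cup and timer unmoved; the first grasp closed on air because the real fingertips were about 35.5 mm higher than the reported TCP implies, which I measured by touching the worktop and corrected; the hand-in returned no verdict.

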